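Nudge the culture dish into the counting stand

ROBOT

A 6-joint arm with a two-finger parallel gripper is mounted at the origin on a cart in front of the work surface, level with it; the furniture and walls round the work are solid. World frame = base frame: x ahead of the robot, y to its left, z up, the work surface at z = 0. Lengths are in mm, angles in degrees, forces in N, time in s.
With the tool pointing down it reaches from about 350 to 850 mm from the base axis. Payload 8.1 kg.
Tool frame: the origin (TCP) lies between the finger pads; the fingertips stand 17 mm ahead of it and the grasp point (between the pads) lies 2 mm behind it; z points along the fingers, y is the line along which they close (so a half turn about z gives the same grasp; the last joint's range is limited). The gripper opens to 85 mm and grips with 20 to 120 N. Pads are 22 mm wide; open, the fingers measure 114 mm over their backs; the gripper's body (76 mm by 85 mm) begins 54 mm behind the grasp point. The pads swing forward as they close: fully open they stand 13 mm farther back than shut.
Start: joints at [-69.695, 7.471, 85.268, -0, 87.261, -4.893], TCP at [255.475, -542.898, 248.292] pointing down, gripper open.
Joint ranges: [-169.43, 169.43], [-51.17, 129.36], [1.28, 143.12], [-76.62, 256.62], [0, 156.53], [-152.29, 152.29]. Speed limits (degrees/s): [136.94, 136.94, 159.86, 180, 180, 180].

INTERFACE

Orientations are given as [roll, pitch, yaw] about the fixed x, y, z axes, in that order (R = Rz(yaw) Ry(pitch) Rx(roll)).
In Python, from bench import sense, snapshot, hand_in, trace, place_of gives the robot as it stands.
- The arm moves only by the shell command python3 -m handwheel 'ROWS' [FORCE]. ROWS is JSON, a list of rows, each a list of 7 numbers: the opening, from -1 (shut) to 1 (fully open), then the shift along the tool's x, y, z in cm, then the turn, a rotation vector about the tool's x, y, z in rad. A call has 1 to 12 rows; each row shifts and turns the commanded pose from where the row before left it, along the tool's axes as they then stand; what a row does not reach is not made up. A row lasts 1/12 s, in which the tool goes at most 41.7 mm and 7.16 degrees, less where a joint would pass 70% of its speed; a pose out of reach is approached as far as the arm can. A call with a gripper value outside its range is refused whole. The fingers move at their own pace and stop on an object; FORCE is the grip in N (left out, the last holds). Time passes only in rows, so rows that do not move let the fingers close. It gives the time, the measured TCP pose, the force, the opening and the grip force at its end, in the units of the state.
- sense(): the state, without advancing time (a new reading comes with each control period).
- snapshot(name): name is "side" or "top" or "wrist"; returns a dict with "image" (400x640x3 uint8, red, green, blue), "intrinsics" (3x3 intrinsics, pixels), "k1" (the pictures are not rectified: a ray, as slopes to the right and down, at radius r is drawn at 1 + k1 r^2 times it, then the intrinsics apply), "R" (3x3) and "t" (3): a world point X has camera coordinates R X + t. Camera axes: x right, y down, z forward; pixel columns grow to the right and rows downward; lengths in mm; the calibration is good to about 2 mm. A picture is of the moment at which its call begins. There is no depth.
- hand_in(): hands the job in; it is judged then, once.
Trained networks look in a picture, given as the dict that the camera call returned (one of the last four; its "shot" number tells which), for a name from the list of things; names that differ only in an ending like _2 or _b are one class to them, and where a whole thing is asked for, a point or a joint stands for the part that bears it (a point fixed in the world has none). Each returns a list of dicts, best first, with "conf" (0 to 1); they miss things now and then, are a little off and sometimes report something else, mostly with a low value. They report only what shows in the picture. A call takes as long as a camera call. They do not tell look-alikes from the thing itself.
- trace(picture, query): "pixels" (400x640 bool, what is visible of it).
- place_of(picture, query): "location" ([x, y, z] in mm, in world coordinates, good to about 4 mm: a listed point, or the origin of a listed thing).
The state is a dict: "time": time; "joint_pos": joint angles; "qd": joint speeds; "joint_efforts": joint torques, N m; "tool_pos": TCP position; "tcp_rot": TCP orientation; "ft_force": force on the tool from outside, world axes, zero at the start; "wrist_torque": the same for the moment, N m; "finger_gap": finger opening in mm; "grip_force": force on a finger pad.
Only numpy, scipy, OpenCV 4.12 (cv2) and the standard library are available. Lean on these libraries where they do the work, as an engineer would, in place of code of your own. Each camera call takes 0.05 s, during which the arm holds its last target. There are 200 camera calls.

TASK

The petri dish on the white colony-counting stand lies beside its round recess: with the fingertips, gently push it across the plate until it drops over the rim and sits flat in the recess, then press the stand's round key down and let it go. Do not pick up the dish or push it off the stand, do not press the key before the dish is seated, and leave the second dish, the vial and the timer round the stand where they are.

Things in the scene. Friction and masses are not known exactly. Their poses are not given: they have to be found in the camera images.
- dish: the petri dish to be pushed: round clear dish, pink inside (for contact a solid disc), 60 mm across at the wall a finger touches (62 mm at its widest), 14 mm high (the solid wall 12 mm), 20 to 45 g, loose. It starts flat on top of the stand. Origin: centre of its underside, z up
- stand: colony-counting stand, a white slab on a grey base, fixed to the table: 180 mm (its x) by 220 mm (its y), its flat top 22 mm above the table. Origin: centre of its underside, on the table. In its frame the centre of the round recess is at x 0, y +45 mm and the key at x -63 mm, y +85 mm; the dish starts on the -y half. The rest of the top is bare and flat
- recess (a point): centre of the floor of the round recess in the stand's top: recess 68 mm in diameter, 6 mm deep, upright wall, so the floor is 16 mm above the table and a seated dish stands 8 mm proud (its solid wall 6 mm). A dish pushed only just over the edge can lodge leaning, its near side still on the rim: push it on until it lies flat
- key_top (a point): centre of the top of the stand's round black push key (24 mm across, upright axis, on a grey housing 40 mm across and 12 mm high; the released key's top is 44 mm above the table, 10 mm above its housing); pressed straight down
- key (a joint): travel of the push key, m: 0 released, 0.006 fully down; a spring returns it, and fully down takes about 4 N
- other_dish: a second petri dish, 59 mm across and 12 mm high, standing on the table beside the stand; to be left alone. Origin: centre of its underside
- vial: small white capped vial, 21 mm across and 45 mm high, standing on the table behind the stand; to be left alone. Origin: centre of its underside
- timer: white timer, 61 x 61 x 21 mm, lying on the table beside the stand; to be left alone. Origin: centre of its underside
There are look-alikes about, which are no part of the job. Leave any black or purple look-alike of the dish alone.

How it is judged (in metres and radians):
On the way, in this order (a step that is already met when the one before it is completed fails the run):
1. the dish sits flat in the recess (z of dish in the frame of stand below 0.018 m and horizontal distance between dish and recess below 0.007 m and angle between dish's own z axis and vertical below 0.05 rad), for 0.2 s.
2. the key is pressed down (value of joint key above 0.004 m), for 0.05 s.
At the end, for the whole second after the job is handed in: The dish lies flat (within 0.05 rad) and still on the recess floor (its underside less than 2 mm above the floor, its centre within 7 mm of the recess centre), the key is up again (less than 1.5 mm down), and the second dish, the vial and the timer are within 15 mm of where they stood (all of step 1 and linear speed of dish below 0.01 m/s and value of joint key below 0.0015 m and distance of each of other_dish, vial, timer from where it was at the start of the episode below 0.015 m); the robot touches nothing.
It fails at once if the dish is lifted (its underside more than 4 mm above the stand's top) (z of dish in the frame of stand above 0.026 m).
It fails at once if the dish is pushed off the stand or tipped by more than 0.4 rad (z of dish in the frame of stand below 0.01 m or angle between dish's own z axis and vertical above 0.4 rad).
It fails at once if the fingers push the dish with more than 20 N (contact force between the fingers and dish above 20 N).
It fails at once if the key is pressed before the dish is seated (value of joint key above 0.004 m and not (z of dish in the frame of stand below 0.018 m and horizontal distance between dish and recess below 0.007 m)).
It fails at once if the second dish, the vial or the timer is moved by more than 15 mm (distance of any of other_dish, vial, timer from where it was at the start of the episode above 0.015 m).
It also fails if it takes over 45 s, if anything falls off the work surface, if the arm or the gripper's body presses on something with over 40 N, if the wrist force passes 120 N, or if a joint passes its speed limit or range.

## Working session

There is one attempt and no reset: what is moved stays moved. The work goes in short steps, Python scripts to look and compute and a shell command to move; the robot and the scene stay as the last step left them, time stands still between calls to the robot, and variables do not carry over. Pictures are saved under pics/ and viewed, at most 10 in all, crops included, and the job is handed in when it is done.

```bash
mkdir -p pics; cat > h.py <<'E'
import numpy as np, cv2
from bench import sense, snapshot, hand_in, trace, place_of
def save(p,n): cv2.imwrite('pics/'+n,p["image"][:,:,::-1])
def ray(p,u,v):
    K=np.array(p["intrinsics"]);R=np.array(p["R"]);t=np.array(p["t"])
    d=np.array([(u-K[0,2])/K[0,0],(v-K[1,2])/K[1,1]]);s=d.copy()
    for _ in range(20): s=d/(1+p["k1"]*(s@s))
    return -R.T@t, R.T@np.array([s[0],s[1],1])
def at_z(p,u,v,z):
    o,d=ray(p,u,v); return o+d*(z-o[2])/d[2]
def proj(p,X):
    K=np.array(p["intrinsics"]);c=np.array(p["R"])@np.array(X)+np.array(p["t"])
    s=c[:2]/c[2];s=s*(1+p["k1"]*(s@s));return K[0,0]*s[0]+K[0,2],K[1,1]*s[1]+K[1,2]
def tri(rs):
    A=0;b=0
    for o,d in rs:
        d=d/np.linalg.norm(d);M=np.eye(3)-np.outer(d,d);A=A+M;b=b+M@o
    return np.linalg.solve(A,b)
E
python3 - <<'E'
from h import *
np.set_printoptions(precision=1,suppress=True)
s=sense();print(s["time"],s["tool_pos"],s["tcp_rot"])
for c in("top","side"):
    p=snapshot(c);save(p,c+"0.png")
    for q in("dish","stand","recess","key_top","other_dish","vial","timer"):
        for r in place_of(p,q)[:4]: print(c,q,round(r["conf"],2),np.array(r["location"]),np.array(proj(p,r["location"])))
E
```

```text
0.0 [ 255.3 -542.4  247.2] [-179.9   -0.    25.2]
top dish 0.87 [ 614.5 -197.9   -0.4] [404.9 189. ]
top dish 0.78 [391.8  -8.5  -2.4] [340.1 282. ]
top dish 0.68 [ 759.  -102.8   -3.9] [362.9 140.1]
top dish 0.65 [ 388.3 -112.1    2.3] [382.  279.8]
top stand 0.57 [570.7  -2.1   5.2] [331.6 211.1]
top recess 0.94 [587.3  39.8  17.2] [314.6 205.1]
top key_top 0.49 [542.6 103.9  39.2] [289.7 223.2]
top other_dish 0.77 [ 512.5 -159.1   -1.1] [394.8 229. ]
top vial 0.55 [707.8   2.7   1.6] [325.3 160.5]
top timer 0.84 [674.1 151.1  -0.7] [270.  177.5]
side dish 0.83 [ 759.5 -102.7    1.5] [267.5 188.6]
side dish 0.81 [561.9 -48.3  24.2] [334.1 207.2]
side dish 0.73 [ 396.4 -111.5    1. ] [411.2 214.7]
side dish 0.7 [ 618.4 -195.1    0.4] [332.8 180.8]
side stand 0.61 [573.   -2.3  -0.5] [322.5 226.2]
side recess 0.88 [591.1  46.9  17.5] [306.4 230.4]
side key_top 0.6 [545.5 100.8  47.3] [316.5 238. ]
side other_dish 0.59 [ 511.5 -162.3    2.3] [369.3 194.1]
side vial 0.7 [707.9   2.9  -0.6] [267.4 215.9]
side timer 0.6 [674.1 152.    0.2] [250.1 257.4]
```

View pics/top0.png

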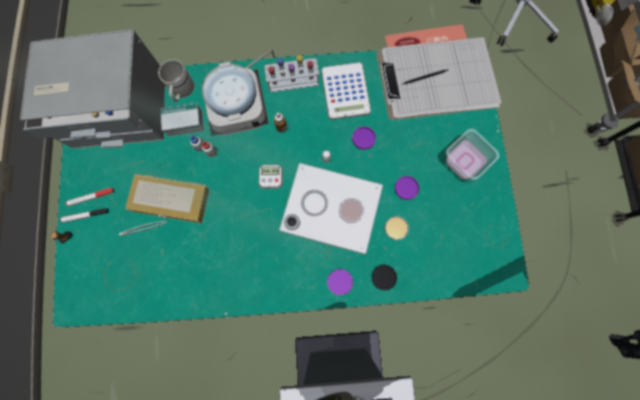

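View pics/side0.png

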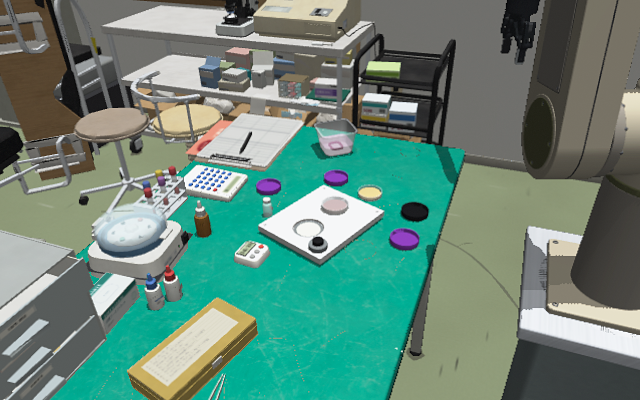

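Top view: pink dish at (351,210), recess (314,203), key (291,222). Side view: dish (334,205), recess (309,229), key (317,243). The purple, black and yellow discs are not on the stand. Next I move the wrist camera over the stand.

```bash
python3 -m handwheel '[[0.2,2.8,-1.7,0,0,0,0],[0.2,2.8,-1.7,0,0,0,0],[0.2,2.8,-1.7,0,0,0,0],[0.2,2.8,-1.7,0,0,0,0],[0.2,2.8,-1.7,0,0,0,0],[0.2,2.8,-1.7,0,0,0,0],[0.2,2.8,-1.7,0,0,0,0],[0.2,2.8,-1.7,0,0,0,0],[0.2,2.8,-1.7,0,0,0,0],[0.2,2.8,-1.7,0,0,0,0],[0.2,2.8,-1.7,0,0,0,0],[0.2,2.8,-1.7,0,0,0,0]]'
python3 -m handwheel '[[0.2,2.8,-1.7,0,0,0,0],[0.2,2.8,-1.7,0,0,0,0],[0.2,2.8,-1.7,0,0,0,0],[0.2,2.8,-1.7,0,0,0,0],[0.2,0,0,0,0,0,-0.12],[0.2,0,0,0,0,0,-0.12],[0.2,0,0,0,0,0,-0.12],[0.2,0,0,0,0,0,-0.12],[0.2,0,0,0,0,0,-0.12],[0.2,0,0,0,0,0,-0.12],[0.2,0,0,0,0,0,-0.12],[0.2,0,0,0,0,0,0]]'
cat > m.py <<'E'
from h import *
import sys
np.set_printoptions(precision=1,suppress=True)
s=sense();print(s["time"],s["tool_pos"],s["tcp_rot"],s["finger_gap"],s["ft_force"])
p=snapshot("wrist");save(p,sys.argv[1])
for q in("dish","recess","key_top","stand"):
    for r in place_of(p,q)[:2]: print(q,round(r["conf"],2),np.array(r["location"]),np.array(proj(p,r["location"])))
E
python3 m.py w1.png
```

```text
time: 1.8
tool_pos: [473.3, -213.8, 248.5]
tcp_rot: [180.0, -0.0, 25.2]
ft_force: [0.4, -0.6, -0.2]
finger_gap: 51.7
grip_force: 0.0
time: 2.8
tool_pos: [545.0, -106.0, 248.3]
tcp_rot: [180.0, 0.0, 73.7]
ft_force: [0.1, -0.0, 1.6]
finger_gap: 51.1
grip_force: 0.0
2.8 [ 545.  -106.   248.3] [180.    0.   73.7] 51.14447329604751 [ 0.1 -0.   1.6]
dish 0.9 [387.4  -7.1  -0.9] [175.9 143.9]
dish 0.84 [ 393.5 -116.8   -3.7] [213.5 221. ]
recess 0.77 [592.6  40.4  17.6] [320.8  49.5]
stand 0.7 [574.9   2.4   0.9] [315.3  91.5]
```

View pics/w1.png

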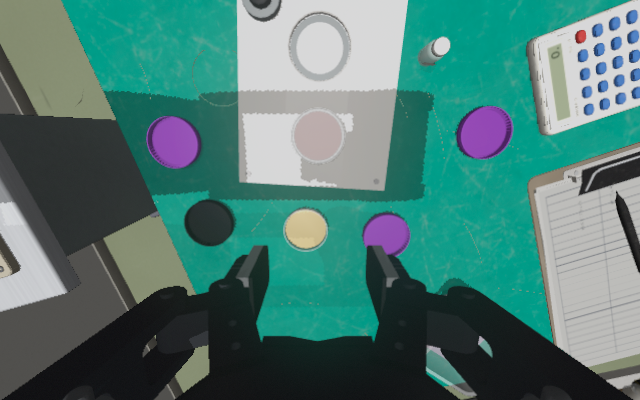

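Wrist view: dish at (318,135), recess ring centre (320,46), key partly cut off at (262,5). The arm's shadow falls over the dish. Next I triangulate dish and recess from the wrist, top and side views.

```bash
cat > loc.py <<'E'
from h import *
np.set_printoptions(precision=1,suppress=True)
P={c:snapshot(c) for c in("wrist","top","side")}
near={"dish":[560,-48,30],"recess":[590,43,20],"key_top":[544,102,44]}
for q,zc in(("dish",22+12),("key_top",44)):
    rs=[]
    for c,p in P.items():
        g=np.array(proj(p,near[q]))
        for r in trace(p,q):
            m=r["pixels"].astype(np.uint8)
            if m.sum()<20: continue
            k=max(cv2.findContours(m,cv2.RETR_EXTERNAL,cv2.CHAIN_APPROX_NONE)[0],key=len)
            if len(k)<8: continue
            e=cv2.fitEllipse(cv2.convexHull(k) if len(k)>20 else k)
            if np.hypot(*(np.array(e[0])-g))>25: continue
            print(q,c,round(r["conf"],2),np.array(e[0]),np.array(e[1]),"at z",at_z(P[c],*e[0],zc))
            rs.append(ray(p,*e[0]));break
    if len(rs)>1: print(q,"tri",tri(rs))
print("recess wrist",at_z(P["wrist"],320,46,22))
rs=[]
for c,p in P.items():
    for r in place_of(p,"recess")[:1]: rs.append(ray(p,*proj(p,r["location"])))
print("recess tri",tri(rs))
# white stand corners seen by top camera
p=P["top"];hsv=cv2.cvtColor(p["image"],cv2.COLOR_RGB2HSV)
t=[r["pixels"] for r in trace(p,"stand")][0].astype(np.uint8)
k=max(cv2.findContours(t,cv2.RETR_EXTERNAL,cv2.CHAIN_APPROX_NONE)[0],key=len)
b=cv2.boxPoints(cv2.minAreaRect(k));c=np.array([at_z(p,*q,20) for q in b]);print("stand corners\n",c,c.mean(0))
for i in range(4):
    e=c[(i+1)%4]-c[i];print(np.linalg.norm(e),np.degrees(np.arctan2(e[1],e[0])))
E
python3 loc.py
```

```text
dish wrist 0.58 [317.9 135. ] [53.7 57.3] at z [564.1 -47.   34. ]
dish top 0.69 [350.7 209.6] [23.8 24.9] at z [565.3 -48.7  34. ]
dish side 0.59 [333.8 205.3] [20.1 28.1] at z [560.2 -41.8  34. ]
dish tri [564.3 -48.2  29.6]
key_top wrist 0.51 [256.8  -0.9] [17.4 22.8] at z [544.  95.  44.]
key_top top 0.39 [291.7 220.7] [9.2 9.5] at z [547.6  98.1  44. ]
key_top side 0.58 [317.5 241.5] [ 9.4 10.6] at z [541.1 107.   44. ]
key_top tri [545.6  98.2  37.2]
recess wrist [593.7  42.5  22. ]
recess tri [591.4  40.9  13.7]
stand corners
 [[ 528.5  133.3   20. ]
 [ 706.    73.3   20. ]
 [ 635.1 -114.4   20. ]
 [ 462.2  -48.1   20. ]] [583.  11.  20.]
187.38957472562848 -18.6845686169671
200.68309230438047 -110.70762272101354
185.16570418231782 159.0023060544141
193.14202268135412 69.91815853232875
```

```bash
python3 -m handwheel '[[-0.3,1.2,0.2,0,0,0,0],[-0.3,0,0,3,0,0,0],[-0.3,0,0,3,0,0,0],[-0.3,0,0,3,0,0,0],[-0.3,0,0,3,0,0,0],[-0.3,0,0,3,0,0,0],[-0.3,0,0,2.5,0,0,0],[-0.3,0,0,1.5,0,0,0],[-0.3,0,0,0,0,0,0],[-0.3,0,0,0,0,0,0]]'
python3 m.py w2.png
```

```text
time: 4.53
tool_pos: [549.8, -94.3, 57.5]
tcp_rot: [-179.9, -0.0, 73.3]
ft_force: [0.1, 0.2, 1.3]
finger_gap: 30.0
grip_force: 0.0
4.5333 [549.8 -94.3  57.5] [-179.9   -0.    73.3] 29.97066370387539 [0.1 0.2 1.3]
dish 0.9 [563.  -49.5  18.9] [316.5 167.2]
dish 0.59 [ 389.9 -114.8   -3.7] [119.8 314.2]
stand 0.68 [575.7   0.8   0.5] [312.6  74.3]
```

View pics/w2.png

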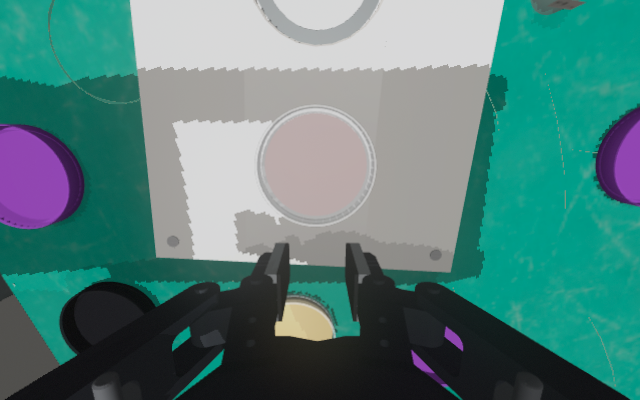

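Wrist view: dish at (316,166), squarely ahead of the fingertips at (282,245) and (352,245). The recess edge shows at the top. Now I creep down until they touch the plate.

```bash
python3 -m handwheel '[[-0.3,0,0,0.5,0,0,0],[-0.3,0,0,0.5,0,0,0],[-0.3,0,0,0.2,0,0,0],[-0.3,0,0,0,0,0,0]]' | egrep 'pos|force'
python3 -m handwheel '[[-0.3,0,0,0.1,0,0,0],[-0.3,0,0,0.1,0,0,0],[-0.3,0,0,0,0,0,0]]'| egrep 'pos|ft_f'
```

```text
tool_pos: [549.6, -94.9, 45.3]
ft_force: [-0.4, 0.0, 0.3]
grip_force: 0.0
tool_pos: [550.3, -95.1, 44.1]
ft_force: [-0.8, -0.7, 0.7]
```

```bash
for i in 1; do python3 -m handwheel '[[-0.3,0,0,0.1,0,0,0],[-0.3,0,0,0.1,0,0,0],[-0.3,0,0,0,0,0,0]]'| egrep 'pos|ft_f'; done
python3 -m handwheel '[[-0.3,0,0,0.1,0,0,0],[-0.3,0,0,0,0,0,0]]'| egrep 'pos|ft_f'
```

```text
tool_pos: [550.3, -95.1, 42.1]
ft_force: [0.1, -0.5, -0.1]
tool_pos: [550.3, -95.1, 41.1]
ft_force: [-0.2, -0.8, -0.6]
```

```bash
python3 -m handwheel '[[-0.3,0,0,0.1,0,0,0],[-0.3,0,0,0,0,0,0]]'| egrep 'pos|ft_f'
python3 -m handwheel '[[-0.3,0,0,0.1,0,0,0],[-0.3,0,0,0,0,0,0]]'| egrep 'pos|ft_f'
```

```text
tool_pos: [550.3, -95.1, 40.1]
ft_force: [0.1, 0.3, -0.5]
tool_pos: [550.3, -95.1, 39.1]
ft_force: [-0.4, 0.3, 0.0]
```

```bash
python3 -m handwheel '[[-0.3,0,0,0.1,0,0,0],[-0.3,0,0,0,0,0,0]]'| egrep 'pos|ft_f'
```

```text
tool_pos: [550.5, -95.1, 38.6]
ft_force: [-1.1, 0.5, 3.3]
```

```bash
python3 -m handwheel '[[-0.3,0,0,-0.3,0,0,0],[-0.3,0.4,0,0,0,0,0],[-0.3,0.4,0,0,0,0,0],[-0.3,0.2,0,0,0,0,0],[-0.3,0.2,0,0,0,0,0],[-0.3,0.3,0,0,0,0,0],[-0.3,0.4,0.02,0,0,0,0],[-0.3,0.4,0.02,0,0,0,0],[-0.3,0.4,0.02,0,0,0,0],[-0.3,0.4,0.02,0,0,0,0],[-0.3,0.4,0.02,0,0,0,0],[-0.3,0.4,0.02,0,0,0,0]]'
python3 m.py w3.png
```

```text
time: 7.28
tool_pos: [562.9, -57.6, 41.3]
tcp_rot: [-180.0, -0.0, 73.3]
ft_force: [-0.0, 0.9, -0.8]
finger_gap: 29.8
grip_force: 0.1
7.2833 [562.9 -57.6  41.3] [-180.    -0.    73.3] 29.780149248041127 [-0.   0.9 -0.8]
dish 0.93 [572.2 -25.8  16.7] [316.5 195.7]
dish 0.82 [390.   -2.9   0.4] [ 21.3 238.5]
recess 0.89 [590.9  45.1  18. ] [311.   41.7]
```

View pics/w3.png

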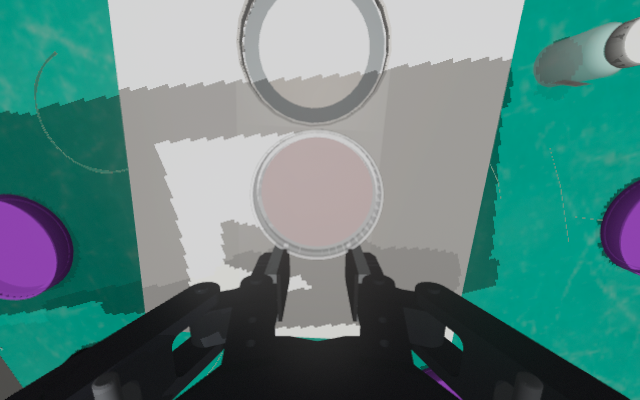

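Wrist view: dish at (317,194), touching both fingertips. The recess rim spans columns 238–388 with its near edge at row 125, so it's almost straight ahead. A quick check of the lateral offset:

```bash
python3 - <<'E'
from h import *
p=snapshot("wrist");s=sense();T=np.array(s["tool_pos"]);a=np.radians(s["tcp_rot"][2])
f=lambda u,v,z:(lambda d:(d[0]*np.cos(a)+d[1]*np.sin(a),d[0]*np.sin(a)-d[1]*np.cos(a)))(at_z(p,u,v,z)-T)
print(p["intrinsics"])
for n,u,v,z in(("rimL",238,42,22),("rimR",388,42,22),("near",313,125,22),("dishC",317,194,36),("dishL",250,194,36),("dishR",383,194,36),("dnear",317,259,36),("dfar",317,129,36)):print(n,np.round(f(u,v,z),1))
E
```

```text
[[287.8391476    0.         317.05028539]
 [  0.         287.8391476  209.02384417]
 [  0.           0.           1.        ]]
rimL [105.4 -35.5]
rimR [105.3  32.2]
near [69.5 -1.8]
dishC [38.4  0.1]
dishL [ 38.4 -31.1]
dishR [38.4 30.9]
dnear [5.4 0.1]
dfar [67.6  0.1]
```

```bash
python3 -m handwheel '[[-0.3,0.3,-0.02,0,0,0,0],[-0.3,0.5,-0.02,0,0,0,0],[-0.3,0.5,-0.02,0,0,0,0],[-0.3,0.5,-0.02,0,0,0,0],[-0.3,0.5,-0.02,0,0,0,0],[-0.3,0.5,-0.02,0,0,0,0],[-0.3,0.5,-0.02,0,0,0,0],[-0.3,0.5,-0.02,0,0,0,0],[-0.3,0.5,-0.01,0,0,0,0],[-0.3,0.5,0,0,0,0,0],[-0.3,0.5,0,0,0,0,0],[-0.3,0.5,0,0,0,0,0]]'
python3 m.py w4.png
```

```text
time: 8.58
tool_pos: [578.0, -1.6, 41.3]
tcp_rot: [180.0, -0.0, 73.3]
ft_force: [0.0, 0.5, 0.5]
finger_gap: 30.4
grip_force: 0.0
8.5833 [578.   -1.6  41.3] [180.   -0.   73.3] 30.446514796755626 [0.  0.5 0.5]
dish 0.92 [587.6  31.6  15.7] [316.3 192.8]
dish 0.75 [ 758.9 -102.7   -2. ] [621.9 304.1]
key_top 0.71 [546.5  98.2  43.4] [168.4  78.9]
stand 0.47 [544.7  99.   45.9] [160.  77.]
```

View pics/w4.png

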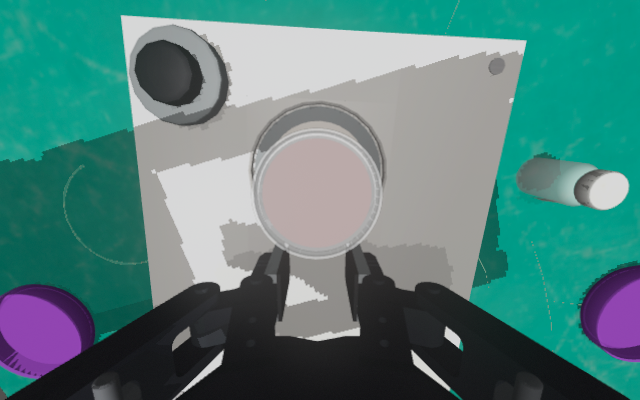

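Wrist view: dish at (317,193), over the recess but not yet home. The far rim at row 102 is still exposed behind the dish, and the key shows at (170,75). I push on in small steps.

```bash
python3 -m handwheel '[[-0.3,0.2,0,0,0,0,0],[-0.3,0.2,0,0,0,0,0],[-0.3,0.2,0,0,0,0,0],[-0.3,0.1,0,0,0,0,0],[-0.3,0.1,0,0,0,0,0],[-0.3,0,0,0,0,0,0]]'
python3 m.py w5.png
```

```text
time: 9.33
tool_pos: [580.1, 5.8, 41.3]
tcp_rot: [180.0, -0.0, 73.3]
ft_force: [0.2, -0.5, -0.6]
finger_gap: 30.2
grip_force: 0.0
9.3333 [580.1   5.8  41.3] [180.   -0.   73.3] 30.244050670779714 [ 0.2 -0.5 -0.6]
dish 0.93 [592.7  41.2  10.4] [320.3 185.5]
dish 0.8 [391.4  -2.4   0.6] [ 51.3 329.1]
key_top 0.64 [546.4  99.3  49.5] [161.9  95. ]
stand 0.82 [576.7   2.4   0.3] [313.3 248.5]
```

View pics/w5.png

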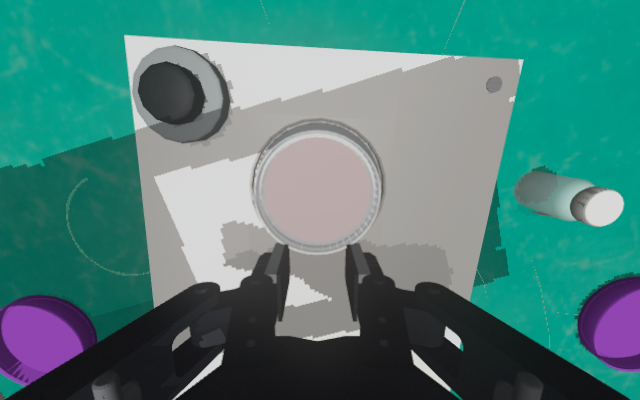

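Wrist view: the dish now looks smaller and lower, centre about (320,190), with an even ring round it and a thin crescent at the far rim. The fingertips are clear, so it seems seated. I back off, rise and check.

```bash
python3 -m handwheel '[[-0.3,-0.5,0,0,0,0,0],[-0.3,-0.5,0,0,0,0,0],[-1,-0.5,0,-2,0,0,0],[-1,0,0,-2,0,0,0],[-1,0,0,-2,0,0,0],[-1,0,0,-1,0,0,0],[-1,0,0,0,0,0,0],[-1,0,0,0,0,0,0],[-1,0,0,0,0,0,0]]'
python3 loc.py | head -9; python3 m.py w6.png
```

```text
time: 10.33
tool_pos: [574.9, -8.8, 109.9]
tcp_rot: [-179.9, 0.0, 73.3]
ft_force: [1.0, -0.1, -0.3]
finger_gap: -0.1
grip_force: 0.0
dish top 0.41 [342.4 213.8] [68.7 96.7] at z [556.3 -27.1  34. ]
key_top wrist 0.66 [222.   79.7] [38.  44.8] at z [546.8 100.8  44. ]
key_top side 0.3 [307.5 226.1] [22.  29.6] at z [580.2  65.1  44. ]
key_top tri [559.4  96.9  72.2]
recess wrist [611.6 106.6  22. ]
recess tri [590.9  41.9  14.8]
stand corners
 [[ 500.7   70.3   20. ]
 [ 676.    20.2   20. ]
10.9833 [575.8  -8.8 111.3] [180.   -0.   73.3] -0.09993152492767012 [-0.9  0.1  0.2]
dish 0.92 [390.1  -5.7  -0.8] [118.8 265.2]
dish 0.87 [589.8  39.3  13.8] [316.4 153.4]
key_top 0.89 [547.5 100.2  46.4] [221.4  80.7]
stand 0.92 [576.7  -0.4   2.4] [315.1 202.8]
```

View pics/w6.png

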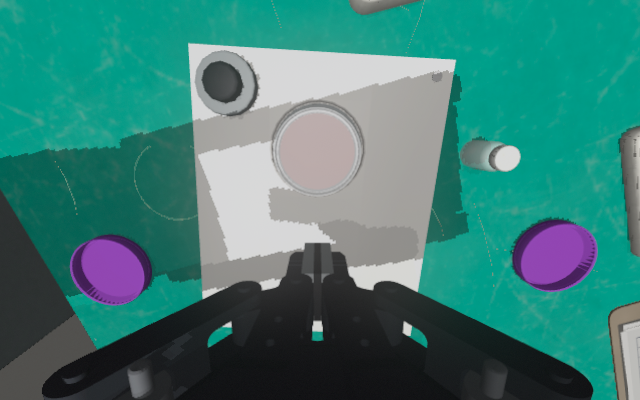

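Wrist view: dish at (317,151), ringed evenly by the recess rim (271–364, 100–196). Key top at (222,81). I do a numeric seating check before pressing.

```bash
python3 - <<'E'
from h import *
np.set_printoptions(precision=1,suppress=True)
p=snapshot("wrist")
for r in trace(p,"dish"):
    m=r["pixels"].astype(np.uint8)
    k=max(cv2.findContours(m,cv2.RETR_EXTERNAL,cv2.CHAIN_APPROX_NONE)[0],key=len)
    e=cv2.fitEllipse(cv2.convexHull(k))
    if abs(e[0][0]-317)<25 and abs(e[0][1]-151)<25:
        X=np.array([at_z(p,*q[0],30) for q in k]);(c,d,_)=cv2.fitEllipse(X[:,:2].astype(np.float32))
        print(e,"world at z30",np.array(c),np.array(d))
L,R_,N,F=[at_z(p,*q,22) for q in((271,149),(364,149),(317,196),(317,100))];print("rim",(L+R_)/2,(N+F)/2,np.linalg.norm(L-R_),np.linalg.norm(N-F))
p=snapshot("wrist")
for r in trace(p,"key_top")[:1]: 
    m=r["pixels"].astype(np.uint8); g=cv2.cvtColor(p["image"],cv2.COLOR_RGB2GRAY); v,u=np.where((m>0)&(g<70)); print("key dark",u.mean(),v.mean(),at_z(p,(u.min()+u.max())/2,(v.min()+v.max())/2,44))
E
python3 -m handwheel '[[-1,3.2,-2,0,0,0,0],[-1,3.2,-2,0,0,0,0],[-1,3.24,-1.9,0,0,0,0],[-1,0,0,0,0,0,0],[-1,0,0,0,0,0,0]]'
```

```text
((317.3241271972656, 151.27615356445312), (88.71215057373047, 90.58795928955078), 167.28958129882812) world at z30 [590.8  40.4] [62.2 62.7]
rim [591.7  42.7  22. ] [591.1  42.   22. ] 68.22914576761133 69.03114245333924
key dark 219.5248120300752 80.22556390977444 [547.2 100.5  44. ]
time: 11.85
tool_pos: [546.4, 102.4, 111.3]
tcp_rot: [180.0, -0.0, 73.5]
ft_force: [0.4, 0.2, 0.4]
finger_gap: -0.1
grip_force: 0.0
```

The dish measures 62 mm across at z = 30, so it's flat and within about 2 mm of centre. Now down onto the key.

```bash
python3 -m handwheel '[[-1,-0.15,0.1,0,0,0,0],[-1,0,0,2,0,0,0],[-1,0,0,1.5,0,0,0],[-1,0,0,0.5,0,0,0],[-1,0,0,0,0,0,0]]'| egrep 'pos|ft_f'
python3 -m handwheel '[[-1,0,0,0.2,0,0,0],[-1,0,0,0.2,0,0,0],[-1,0,0,0.1,0,0,0],[-1,0,0,0,0,0,0]]'| egrep 'pos|ft_f'
```

```text
tool_pos: [546.3, 97.4, 69.5]
ft_force: [-0.9, -0.1, -0.2]
tool_pos: [547.8, 98.7, 66.8]
ft_force: [-0.9, 0.7, 0.7]
```

```bash
python3 -m handwheel '[[-1,0,0,0.1,0,0,0],[-1,0,0,0.1,0,0,0],[-1,0,0,0,0,0,0]]'| egrep 'pos|ft_f'
python3 -m handwheel '[[-1,0,0,0.1,0,0,0],[-1,0,0,0.1,0,0,0],[-1,0,0,0,0,0,0]]'| egrep 'pos|ft_f'
```

```text
tool_pos: [547.4, 98.9, 64.3]
ft_force: [0.4, -1.0, -0.2]
tool_pos: [547.2, 98.8, 62.0]
ft_force: [-0.0, -0.1, -0.4]
```

```bash
python3 -m handwheel '[[-1,0.1,0,0.1,0,0,0],[-1,0,0,0.1,0,0,0],[-1,0,0,0,0,0,0]]'| egrep 'pos|ft_f'
python3 -m handwheel '[[-1,0,0,0.1,0,0,0],[-1,0,0,0.1,0,0,0],[-1,0,0,0,0,0,0]]'| egrep 'pos|ft_f'
```

```text
tool_pos: [547.8, 99.9, 60.2]
ft_force: [-0.1, 0.4, 1.8]
tool_pos: [547.8, 99.9, 58.3]
ft_force: [-1.2, 1.3, 2.6]
```

```bash
python3 -m handwheel '[[-1,0,0,0.1,0,0,0],[-1,0,0,0.1,0,0,0],[-1,0,0,0,0,0,0]]'| egrep 'pos|ft_f'
```

```text
tool_pos: [547.8, 99.8, 56.3]
ft_force: [-0.9, 1.0, 2.1]
```

```bash
python3 -m handwheel '[[-1,0,0,0.1,0,0,0],[-1,0,0,0.05,0,0,0],[-1,0,0,0,0,0,0]]'| egrep 'pos|ft_f'
```

```text
tool_pos: [547.8, 99.8, 55.1]
ft_force: [-1.2, 1.6, 4.7]
```

```bash
python3 -m handwheel '[[-1,0,0,0.05,0,0,0],[-1,0,0,0.05,0,0,0],[-1,0,0,0,0,0,0]]'| egrep 'pos|ft_f'
```

```text
tool_pos: [547.9, 99.8, 54.9]
ft_force: [-4.6, 0.6, 11.6]
```

The force jumped to 11.6 N, which is the bottom stop, so the key is fully down. I release it, rise clear and take a last look.

```bash
python3 -m handwheel '[[-1,0,0,-0.3,0,0,0],[-1,0,0,-0.7,0,0,0],[-1,0,0,-2,0,0,0],[-1,0,0,-3,0,0,0],[-1,-3,2,-2,0,0,0],[-1,-3,2,0,0,0,0],[-1,-3,2,0,0,0,0],[-1,-1,0,0,0,0,0],[-1,0,0,0,0,0,0],[-1,0,0,0,0,0,0]]'
python3 - <<'E'
from h import *
np.set_printoptions(precision=1,suppress=True)
p=snapshot("wrist");save(p,"w7.png")
for q in("dish","recess","key_top"):
    for r in place_of(p,q)[:3]: print(q,round(r["conf"],2),np.array(r["location"]))
for r in trace(p,"dish"):
    m=r["pixels"].astype(np.uint8)
    k=max(cv2.findContours(m,cv2.RETR_EXTERNAL,cv2.CHAIN_APPROX_NONE)[0],key=len)
    X=np.array([at_z(p,*q[0],30) for q in k]);(c,d,_)=cv2.fitEllipse(X[:,:2].astype(np.float32));print(np.array(c),np.array(d))
for c in("top","side"):
    p=snapshot(c)
    for q in("other_dish","vial","timer"):
        for r in place_of(p,q)[:1]: print(c,q,np.array(r["location"]))
E
```

```text
time: 15.18
tool_pos: [575.8, -13.7, 133.3]
tcp_rot: [-179.9, 0.0, 73.2]
ft_force: [0.1, 1.0, 0.3]
finger_gap: -0.1
grip_force: 0.0
dish 0.9 [589.8  39.9  12.1]
dish 0.88 [ 757.5 -100.3   -2.9]
dish 0.67 [386.8  -6.   -2.3]
key_top 0.75 [546.8  99.7  47.4]
key_top 0.56 [592.7  42.4  14. ]
[406.7  -1.1] [58.2 65.5]
[590.9  40.5] [61.6 62.2]
[745.9 -90.3] [58.  65.7]
[ 631.  -157.4] [ 4.5 19.7]
top timer [674.3 148.5  -0.5]
side other_dish [ 514.4 -162.8   -0. ]
side vial [710.5   3.3   0.1]
side timer [672.6 149.3  -3.5]
```

View pics/w7.png

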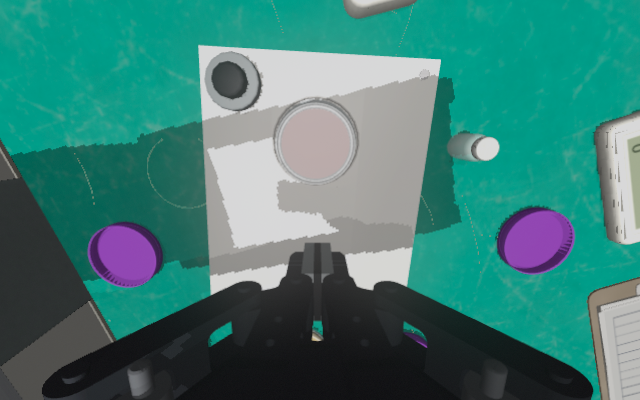

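The dish sits flat in the recess at (316,142), the key is up at (231,80), and the second dish, vial and timer haven't moved.

```bash
python3 -c "from bench import hand_in;print(hand_in())"
```

```text
the job is handed in; nothing more can be done
None
```

The job is handed in, no verdict returned: the dish lies flat in the recess about 2 mm off centre, the key was pressed to its stop and is up again, and the second dish, vial and timer are where they stood.

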